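# Run a tap down to the bottom of a stand boss

### The job

Run the tap to the bottom of the brass boss with its bar wrench, clockwise from above: turn it half a turn forward, a quarter back, half forward, a quarter back, then forward again until you feel it bottom. Do not go much past half a turn before you back off; at the bottom snug it up gently without straining the slender tap, then let go and leave it there, with the bottle, dish and marker undisturbed.

Things in the scene. Friction and masses are not known exactly. Their poses are not given: they have to be found in the camera images.
- plate: Grey base plate of a lab stand, 130 x 100 x 14 mm, fixed to the bench at a place and yaw that vary; a brass boss (40 mm across, top 55 mm above the bench) stands on its middle. Origin: centre of the underside, on the boss's and the tap's vertical axis; x along the 130 mm side, z up.
- wrench_grip (a point): Centre of the dark bar wrench on the tap, on its axis, 112 mm above the bench at the start (sinks 5 mm a turn). Middle block with flat sides 46 (own x) x 16 (y) x 18 mm high, to be gripped across the 16 mm from above; a 9 mm round steel arm out of each end to 63 mm from the centre, +x one with brass sleeve. z up. At the start x is along the plate's x. Only the 15 mm shank and the boss are below.
- tap (a joint): Turn of the tap in the boss, rad; 0 at the start, grows clockwise seen from above (half a turn = 3.14). The thread drags with about 0.06 N m both ways and holds the tap where it is left. The hole is blind: the tap bottoms hard somewhere between 0.85 and 1.07 turns (5.3 to 6.7 rad); the depth differs each time, is not given and must be felt.
- wrench (a joint): Twist of the wrench ahead of the tap, rad, clockwise positive: the slender tap winds up like a spring, torque = 0.9 N m/rad x this. About 0.06 turning forward, -0.06 backward, 0 when free. Snug at the bottom is 0.20 or more, kept for half a second; beyond 0.45 either way (0.4 N m) the tap is strained. The wrench's x is the plate's x turned clockwise by tap + wrench.
- bottle: Dropper bottle with black bulb, 33 mm wide, 102 mm high, standing near the plate; origin at the centre of its underside.
- dish: Clear plastic dish, 60 mm wide, 14 mm high, near the plate; origin at the centre of its underside.
- blue_marker: White marker pen with blue cap, 135 x 17 mm, lying near the plate; origin at the centre of its underside.
Mind the look-alikes: they are no part of the job. Leave any blue look-alike of the plate alone.

How it is judged:
On the way, in this order (a step that is already met when the one before it is completed fails the run):
1. the tap has been turned forward about half a turn from the start (past 2.64 rad) (value of joint tap above 2.64 rad), for 0.05 s.
2. it has been backed off about a quarter turn (below 1.95 rad); running on past 3.85 rad instead spoils the run ((value of joint tap below 1.95 rad or value of joint tap above 3.85 rad)), for 0.05 s.
3. it is being turned forward again (past 3.85 rad) (value of joint tap above 3.85 rad), for 0.05 s.
4. that second stroke has come to about half a turn (past 4.2 rad) (value of joint tap above 4.2 rad), for 0.05 s.
5. it has been backed off about a quarter turn again (below 3.65 rad); running on past 5.25 rad instead spoils the run ((value of joint tap below 3.65 rad or value of joint tap above 5.25 rad)), for 0.05 s.
6. it has been turned forward a third time (past 5.25 rad) (value of joint tap above 5.25 rad), for 0.05 s.
7. it stands still at the bottom under a snug torque: wrench twist over 0.20 rad (0.18 N m) (value of joint wrench above 0.2 rad and velocity of joint tap between -0.15 and 0.15 rad/s), for 0.3 s.
At the end, for the whole second after the job is handed in: The tap is left down in the boss (turn over 5.25 rad) and at rest, the wrench free of torque (twist within 0.12 rad), and bottle, dish and marker within 15 mm of where they stood (value of joint tap above 5.25 rad and value of joint wrench between -0.12 and 0.12 rad and velocity of joint tap between -0.1 and 0.1 rad/s and distance of each of bottle, dish, blue_marker from where it was at the start of the episode below 0.015 m); the robot touches nothing.
It fails at once if the tap is strained: wrench twist beyond 0.45 rad (0.4 N m) either way (value of joint wrench above 0.45 rad or value of joint wrench below -0.45 rad).
It fails at once if bottle, dish or marker moved by more than 15 mm (distance of any of bottle, dish, blue_marker from where it was at the start of the episode above 0.015 m).
It also fails if it takes over 72 s, if anything falls off the work surface, if the arm or the gripper's body presses on something with over 40 N, if the wrist force passes 120 N, or if a joint passes its speed limit or range.

### The arm

A 7-joint arm with a two-finger parallel gripper is mounted at the origin on a cart in front of the work surface, level with it; the furniture and walls round the work are solid. World frame = base frame: x ahead of the robot, y to its left, z up, the work surface at z = 0. Lengths are in m, angles in rad, forces in N, time in s.
With the tool pointing down it reaches from about 0.35 to 0.9 m from the base axis. Payload 19.9 kg.
Tool frame: the origin (TCP) lies midway between the tips of the shut fingers; the grasp point (between the pads) lies 19 mm behind it (hold_point_z is the z of the grasp point in the tool frame, in m); z points along the fingers, y is the direction in which the jaws open and shut (so a half turn about z gives the same grasp; the last joint's range is limited). The gripper opens to 85 mm and grips with 20 to 120 N. Pads are 22 mm wide; open, the fingers measure 114 mm over their backs; the gripper's body (76 mm by 85 mm) begins 54 mm behind the grasp point. The pads swing forward as they close: fully open they stand 13 mm farther back than shut.
Start: joints at [1.171, 0.417, -0.01, 1.614, 0.005, 1.111, -0.053], TCP at [0.219, -0.585, 0.231] pointing down, gripper open.
Joint ranges: [-2.81, 2.81], [-0.39, 2.02], [-1.27, 1.25], [0.06, 2.57], [-1.19, 4.33], [0.19, 2], [-2.82, 2.82]. Speed limits (rad/s): [1.89, 1.89, 2.39, 2.39, 3.01, 3.01, 3.01].

### API

Orientations are given as a unit quaternion [x, y, z, w].
In Python, from cell import move_pose, move_l, movej, let_go, close_gripper, wait, solve_ik, get_image, get_calibration, PlanningError, close_job, read_time, read_joints, read_qvel, read_joint_efforts, read_tcp_pos, read_tcp_rot, read_contact_force, read_moment, read_width, hold_point_z gives the robot as it stands. Calls block until the motion is done:
- move_pose(position, orientation): joint-space move of the TCP to a pose.
- move_l(position, rotation=None, vel=0.15, force_limit=None): straight line of the TCP; rotation=None keeps the orientation; vel is the mean speed in m/s. With force_limit (N) it stops when the force on the tool has changed by that much, and returns True; else False.
- movej(angles): joint-space move.
- let_go() and close_gripper(): open the fingers fully, or close them until they stop; the grip force is fixed at half the most.
- wait(seconds).
- solve_ik(position, orientation): joint angles nearest the present ones, or None.
- get_image(name): name is "side" or "top"; returns the picture (384x512x3 uint8, blue, green, red); there is no depth.
- get_calibration(name): a dict with "mtx" (3x3 intrinsics, pixels), "k1" (the pictures are not rectified: a ray, as slopes to the right and down, at radius r is drawn at 1 + k1 r^2 times it, then the intrinsics apply), "eye" and "orientation" of the camera in the world. Camera axes: x right, y down, z forward; pixel columns grow to the right and rows downward; lengths in m; the calibration is good to about 2 mm. A picture is of the moment at which its call begins. get_calibration takes no time and is no camera call.
A pose or a line that the arm cannot do raises PlanningError and nothing moves.
- close_job(): hands the job in, once; it reports no verdict.
Readings, each from a call of its own:
- read_time(): time.
- read_joints(): joint angles.
- read_qvel(): joint speeds.
- read_joint_efforts(): joint torques, N m.
- read_tcp_pos(): TCP position.
- read_tcp_rot(): TCP orientation.
- read_contact_force(): force on the tool from outside, world axes, zero at the start.
- read_moment(): the same for the moment, N m.
- read_width(): finger opening in m.
Only numpy, scipy, OpenCV 4.12 (cv2) and the standard library are available. Lean on these libraries where they do the work, as an engineer would, in place of code of your own. Each camera call takes 0.05 s, during which the arm holds its last target.

## Working session

There is one attempt and no reset: what is moved stays moved. The work goes in short steps, each a Python script; the robot and the scene stay as the last script left them, time stands still between calls to the robot, and variables do not carry over. Pictures are saved under pics/ and viewed, and the job is handed in when it is done.

```bash
ls; mkdir -p pics; python3 - <<'E'
from cell import *
import cv2
for n in("side","top"):
    im=get_image(n); cv2.imwrite(f"pics/{n}0.png",im); print(n,get_calibration(n))
print(read_time(),read_joints(),read_tcp_pos(),read_tcp_rot(),read_width(),hold_point_z, read_moment())
E
```

```text
pics
side {'mtx': array([[497.07050477,   0.        , 259.59705542],
       [  0.        , 497.07050477, 193.73967994],
       [  0.        ,   0.        ,   1.        ]]), 'k1': -0.19613625653189184, 'eye': array([ 0.25049568, -0.57980001,  0.78358093]), 'orientation': array([ 0.8913029 , -0.20854203,  0.08952568, -0.39252326])}
top {'mtx': array([[366.27210722,   0.        , 253.03198061],
       [  0.        , 366.27210722, 193.10445151],
       [  0.        ,   0.        ,   1.        ]]), 'k1': -0.04199175922622191, 'eye': array([0.45276595, 0.08945441, 0.9436942 ]), 'orientation': array([ 0.70610051, -0.70463072,  0.04749269, -0.05159525])}
0.1 [ 1.17151194  0.41792345 -0.01030042  1.61410874  0.00469103  1.11069437
 -0.05303285] [ 0.2187587  -0.58513402  0.23071932] [ 9.84044046e-01  1.77924161e-01 -1.37460380e-04 -5.37741201e-04] 0.08556738049704149 -0.0187 [-0.02655099 -0.04447826  0.03683277]
```

View pics/side0.png

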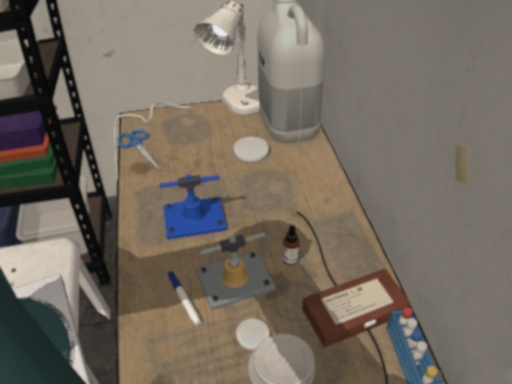

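View pics/top0.png

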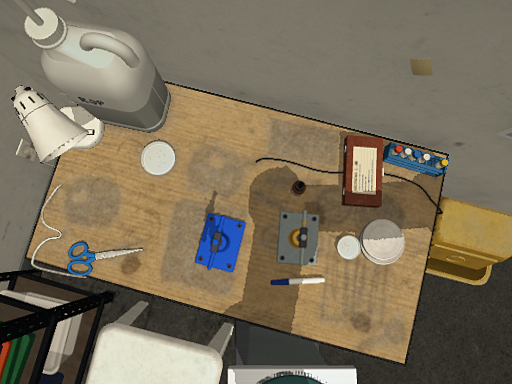

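The top view shows two candidates for the tap stand. The grey plate with the brass boss is at about (298,237), or (236,278) in the side view. The blue look-alike is at (219,241), or (195,212) in the side view. I choose the grey one and will check it in a close crop.

```bash
cat > h.py <<'E'
import numpy as np, cv2
from scipy.spatial.transform import Rotation as R
from cell import *
def ray(cal,px):
    m=cal['mtx'];k=cal['k1'];d=np.array([(px[0]-m[0,2])/m[0,0],(px[1]-m[1,2])/m[1,1]])
    u=d.copy()
    for _ in range(30): u=d/(1+k*(u@u))
    return np.array(cal['eye']),R.from_quat(cal['orientation']).apply([u[0],u[1],1])
def onz(name,px,z):
    e,d=ray(get_calibration(name),px); return e+d*(z-e[2])/d[2]
def proj(name,P):
    c=get_calibration(name);p=R.from_quat(c['orientation']).inv().apply(np.asarray(P)-c['eye']);u=p[:2]/p[2]
    u=u*(1+c['k1']*(u@u));return u*c['mtx'][0,0]+c['mtx'][:2,2]
E
python3 - <<'E'
from h import *
t=cv2.imread('pics/top0.png');s=cv2.imread('pics/side0.png')
a=cv2.resize(t[200:275,265:365],None,fx=8,fy=8,interpolation=cv2.INTER_CUBIC)
b=cv2.resize(s[225:310,190:290],None,fx=7,fy=7,interpolation=cv2.INTER_CUBIC)
cv2.imwrite('pics/tc.png',a);cv2.imwrite('pics/sc.png',b)
print('plate',onz('top',(298,237),.014),onz('side',(236,278),.014),'blue',onz('top',(219,241),.014))
print('bottle',onz('top',(299,187),.1),'dish',onz('top',(348,247),.014),'marker',onz('top',(298,281),.01))
print('others', onz('top',(363,170),.03), onz('top',(382,242),.03),onz('top',(158,157),.02))
E
```

```text
plate [ 0.47239158 -0.01867021  0.014     ] [ 0.47045791 -0.02247887  0.014     ] blue [0.46192382 0.18051867 0.014     ]
bottle [ 0.5864248  -0.01264113  0.1       ] dish [ 0.44741596 -0.14434606  0.014     ] marker [ 0.36321362 -0.01773572  0.01      ]
others [ 0.64167279 -0.185108    0.03      ] [ 0.45970114 -0.22554876  0.03      ] [0.67737967 0.34186752 0.02      ]
```

View pics/tc.png

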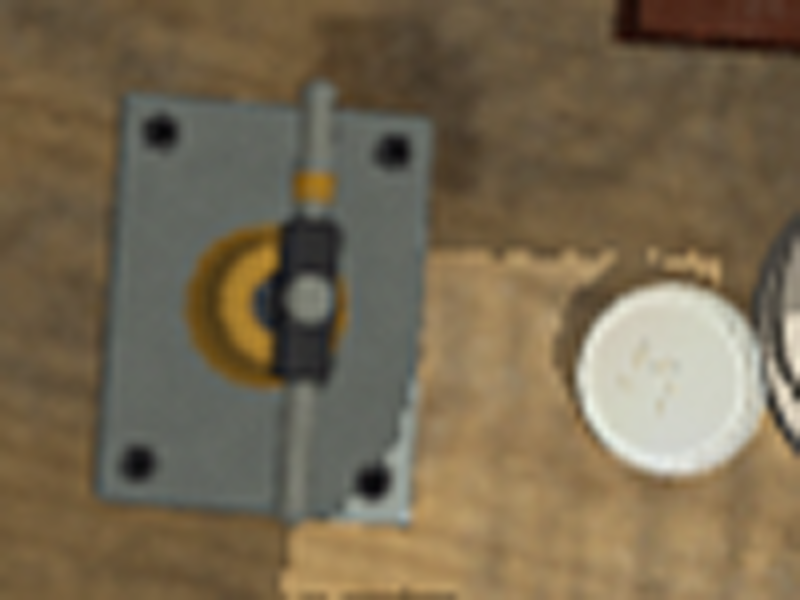

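View pics/sc.png

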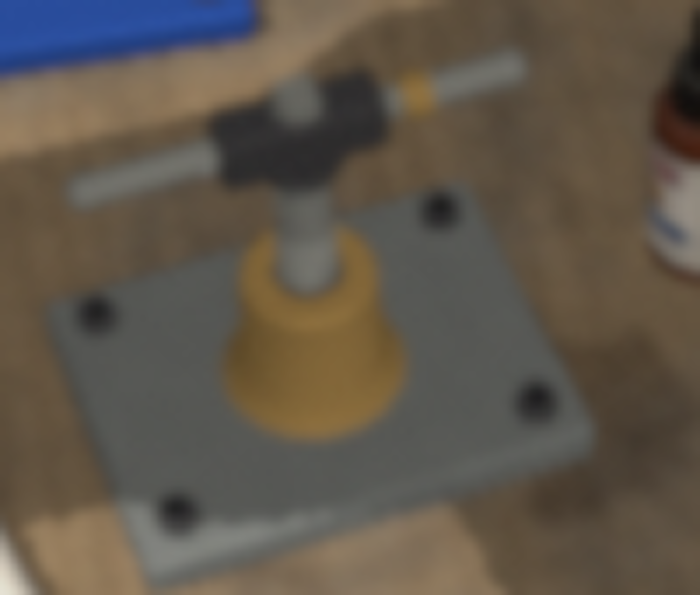

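Both crops show the grey plate, brass boss and dark wrench block, so this is the right stand. The brass sleeve points up in the top view. Next I measure the axis and yaw from the plate corners, the boss rim and the arm ends.

```bash
python3 - <<'E'
from h import *
T=lambda x,y:(265+(x+.5)/8-.5,200+(y+.5)/8-.5)
S=lambda x,y:(190+(x+.5)/7-.5,225+(y+.5)/7-.5)
c=np.array([onz('top',T(*p),.014) for p in [(127,93),(432,118),(410,523),(97,497)]])
print('top corners',c.round(4),c.mean(0).round(4))
for i in range(4): print(np.linalg.norm(c[i]-c[i-1]).round(4))
v=c[0]-c[3]+c[1]-c[2];print('yaw plate top',np.arctan2(v[1],v[0]))
c=np.array([onz('side',S(*p),.014) for p in [(50,303),(470,183),(592,435),(150,572)]])
print('side',c.round(4),c.mean(0).round(4))
for i in range(4): print(np.linalg.norm(c[i]-c[i-1]).round(4))
v=c[1]-c[0]+c[2]-c[3];print('yaw side',np.arctan2(v[1],v[0]))
a=onz('top',T(319,85),.112);b=onz('top',T(291,520),.112)
print('arm top',a,b,(a+b)/2,np.linalg.norm(a-b),np.arctan2(*(a-b)[1::-1]))
a=onz('side',S(520,66),.112);b=onz('side',S(75,192),.112)
print('arm side',a,b,(a+b)/2,np.linalg.norm(a-b),np.arctan2(*(a-b)[1::-1]))
# triangulate knob top
def tri(pt,ps):
    e1,d1=ray(get_calibration('top'),pt);e2,d2=ray(get_calibration('side'),ps)
    A=np.c_[d1,-d2];s=np.linalg.lstsq(A,e2-e1,rcond=None)[0];p,q=e1+s[0]*d1,e2+s[1]*d2
    return (p+q)/2,np.linalg.norm(p-q)
print('knob',tri(T(309,299),S(299,90)))
print('boss top', onz('top',T(268,305),.055), onz('side',S(310,272),.055))
E
```

```text
top corners [[ 0.5376  0.0251  0.014 ]
 [ 0.5298 -0.0718  0.014 ]
 [ 0.403  -0.0623  0.014 ]
 [ 0.4109  0.0354  0.014 ]] [ 0.4703 -0.0184  0.014 ]
0.1271
0.0973
0.1272
0.0981
yaw plate top -0.07790438990051445
side [[ 0.4107  0.0349  0.014 ]
 [ 0.5373  0.0227  0.014 ]
 [ 0.5272 -0.0741  0.014 ]
 [ 0.4013 -0.0626  0.014 ]] [ 0.4691 -0.0198  0.014 ]
0.0979
0.1272
0.0974
0.1264
yaw side -0.0935089267836974
arm top [ 0.53106239 -0.02278997  0.112     ] [ 0.40904723 -0.01304318  0.112     ] [ 0.47005481 -0.01791658  0.112     ] 0.1224038357529157 -0.0797124963627699
arm side [ 0.53035669 -0.02334593  0.112     ] [ 0.40922398 -0.01225618  0.112     ] [ 0.46979033 -0.01780106  0.112     ] 0.12163928727453818 -0.09129589122609978
knob (array([ 0.4701904 , -0.01718365,  0.12586262]), np.float64(2.128775077623387e-05))
boss top [ 0.46987851 -0.01403045  0.055     ] [ 0.46942138 -0.0187469   0.055     ]
```

The two views agree: the axis is at about (0.470, -0.018), the yaw is about -0.085, and the arm span matches the given 126 mm. Now I check the IK over the turning range.

```bash
cat >> h.py <<'E'
AX=np.array([0.470,-0.0178]); YAW=-0.085
def q(yaw): # tool down, tool x at yaw
    return (R.from_euler('z',yaw)*R.from_euler('x',np.pi)).as_quat()
E
python3 - <<'E'
from h import *
for y in np.arange(-3.4,3.41,.4):
    s=solve_ik([*AX,.093],q(y)); print(y.round(2),None if s is None else np.round(s,3))
for i in range(4): wait(.05);print(read_moment(),read_contact_force())
E
```

```text
-3.4 [ 0.597  0.44  -0.74   2.085  0.426  0.769  0.904]
-3.0 [ 0.692  0.482 -0.862  2.082  0.513  0.8    1.228]
-2.6 [ 0.848  0.592 -1.084  2.078  0.69   0.887  1.478]
-2.2 [ 0.848  0.592 -1.084  2.078  0.69   0.887  1.878]
-1.8 [ 0.848  0.592 -1.084  2.078  0.69   0.887  2.278]
-1.4 [-0.883  0.6    1.085  2.128 -0.728  0.849 -2.32 ]
-1.0 [ 0.174  0.352 -0.234  2.098  0.124  0.704 -2.711]
-0.6 [ 0.256  0.361 -0.33   2.095  0.176  0.711 -2.359]
-0.2 [ 0.318  0.37  -0.402  2.093  0.217  0.718 -1.995]
0.2 [ 0.357  0.376 -0.448  2.092  0.243  0.723 -1.619]
0.6 [ 0.395  0.384 -0.493  2.091  0.27   0.728 -1.242]
1.0 [ 0.431  0.391 -0.537  2.089  0.296  0.733 -0.865]
1.4 [ 0.465  0.399 -0.578  2.088  0.321  0.739 -0.487]
1.8 [ 0.498  0.408 -0.618  2.087  0.346  0.746 -0.11 ]
2.2 [ 0.531  0.418 -0.658  2.086  0.372  0.753  0.268]
2.6 [ 0.564  0.428 -0.698  2.086  0.398  0.76   0.645]
3.0 [ 0.621  0.45  -0.771  2.084  0.447  0.776  1.002]
3.4 [ 0.702  0.487 -0.875  2.082  0.523  0.804  1.337]
[-0.00305019 -0.00430227 -0.02637526] [-0.34316604  0.15476374  0.16979788]
[-0.03284595  0.01429433 -0.06745603] [0.3935112  0.43606018 0.31257105]
[-0.03238416 -0.04106178 -0.04385965] [-0.90984684  0.01757897  1.02301293]
[ 0.00783097 -0.00864041  0.05029034] [-0.43712507 -0.74850757 -0.39797417]
```

```bash
python3 - <<'E'
from h import *
for y in [-1,-1.05,-1.1,-1.15,-1.2,-1.25,-1.3,-1.4,-1.5,-1.6,-1.7]:
    s=solve_ik([*AX,.16],q(y)); print(y,None if s is None else (np.round(s,3),np.round(s[6]-y,3)))
E
```

```text
-1 (array([ 0.264,  0.249, -0.33 ,  2.048,  0.106,  0.861, -2.697]), np.float64(-1.697))
-1.05 (array([ 0.259,  0.249, -0.324,  2.048,  0.104,  0.86 , -2.745]), np.float64(-1.695))
-1.1 (array([ 0.253,  0.248, -0.318,  2.048,  0.101,  0.86 , -2.793]), np.float64(-1.693))
-1.15 (array([-0.923,  0.414,  1.091,  2.081, -0.467,  0.915, -2.291]), np.float64(-1.141))
-1.2 (array([-0.923,  0.414,  1.091,  2.081, -0.467,  0.915, -2.341]), np.float64(-1.141))
-1.25 (array([-0.923,  0.414,  1.091,  2.081, -0.467,  0.915, -2.391]), np.float64(-1.141))
-1.3 (array([-0.923,  0.414,  1.091,  2.081, -0.467,  0.915, -2.441]), np.float64(-1.141))
-1.4 (array([-0.923,  0.414,  1.091,  2.081, -0.467,  0.915, -2.541]), np.float64(-1.141))
-1.5 (array([-0.923,  0.414,  1.091,  2.081, -0.467,  0.915, -2.641]), np.float64(-1.141))
-1.6 (array([-0.923,  0.414,  1.091,  2.081, -0.467,  0.915, -2.741]), np.float64(-1.141))
-1.7 (array([ 0.874,  0.427, -1.08 ,  2.031,  0.465,  0.953,  2.564]), np.float64(4.264))
```

```bash
python3 - <<'E'
from h import *
for z in (.25,.2):
    s=solve_ik([*AX,z],q(-1.4)); print(z,np.round(s,3),s[6]+1.4)
s=solve_ik([*AX,.25],q(-1.4))
s=np.array(s); s[6]+=YAW+np.pi+1.4
if s[2]>0 and abs(s[6])<2.8:
    t=read_time();movej(s);print(read_time()-t,read_joints().round(3),read_tcp_pos(),R.from_quat(read_tcp_rot()).as_matrix()[:,0])
    for y in (YAW+np.pi,1.5,0,-1.4):
        k=solve_ik([*AX,.1],q(y)); print(y,None if k is None else np.round(k,3))
    cv2.imwrite('pics/s1.png',get_image('side'));cv2.imwrite('pics/t1.png',get_image('top'))
E
```

```text
0.25 [-0.99   0.2    1.09   1.987 -0.203  1.069 -2.782] -1.3816939774653294
0.2 [-0.952  0.314  1.093  2.044 -0.337  0.977 -2.657] -1.2574941771311199
3.0083 [-0.99   0.2    1.089  1.987 -0.202  1.069  1.675] [ 0.47004789 -0.01820775  0.25004932] [-9.96301544e-01  8.59256534e-02 -1.23737116e-04]
3.056592653589793 [-0.766  0.478  0.903  2.122 -0.537  0.784  1.963]
1.5 [-0.92   0.622  1.144  2.125 -0.755  0.885  0.607]
0 [-0.886  0.58   1.086  2.125 -0.698  0.854 -0.944]
-1.4 [ 0.726  0.484 -0.906  2.077  0.523  0.822  2.819]
```

View pics/s1.png

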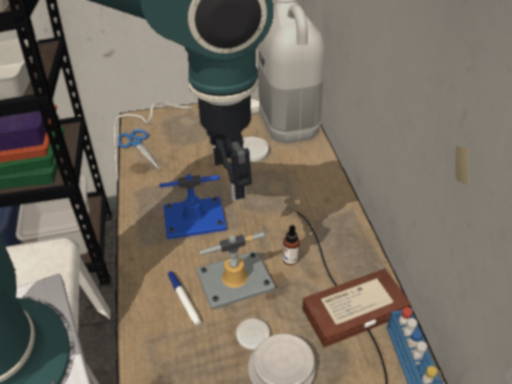

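View pics/t1.png

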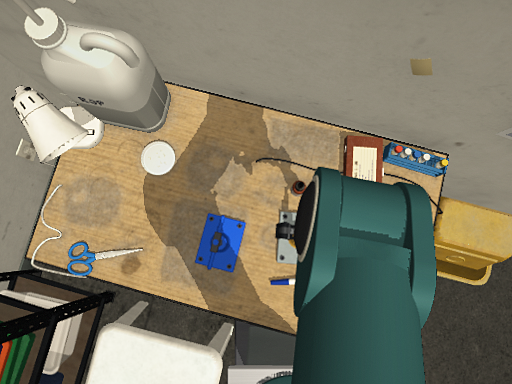

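```bash
python3 - <<'E'
from h import *
def avg(n=6):
    f=[];m=[]
    for _ in range(n): f.append(read_contact_force());m.append(read_moment());wait(.02)
    return np.mean(f,0).round(2),np.mean(m,0).round(3)
t=read_time()
print(move_l([*AX,.0935],q(YAW+np.pi),vel=.12,force_limit=10),read_time()-t,read_tcp_pos(),read_joints().round(3))
t=read_time();print(avg())
close_gripper();print(read_width(),read_time()-t,avg(),read_tcp_pos(),read_joints().round(3))
E
```

```text
False 1.4499999999999997 [ 0.47033676 -0.01775493  0.09398069] [-0.734  0.476  0.861  2.125 -0.526  0.764  1.951]
(array([ 0.22, -0.  ,  0.2 ]), array([0.014, 0.009, 0.016]))
0.015175248146324344 0.7416999999999998 (array([-0.1 ,  1.22,  5.07]), array([ 0.215,  0.112, -0.007])) [ 0.47015381 -0.01776415  0.09361084] [-0.733  0.476  0.86   2.125 -0.527  0.764  1.951]
```

```bash
cat >> h.py <<'E'
def avg(n=6):
    f=[];m=[]
    for _ in range(n): f.append(read_contact_force());m.append(read_moment());wait(.02)
    return np.mean(f,0).round(2),np.mean(m,0).round(3)
def yaw_now():
    x=R.from_quat(read_tcp_rot()).as_matrix()[:,0]; return np.arctan2(x[1],x[0])
def th_now(near): # wrench angle, first grip family (mod pi)
    t=YAW-yaw_now(); return t+np.pi*np.round((near-t)/np.pi)
def goto(th,vel=.15,z0=.0936):
    return move_l([*AX,z0-.005*th/2/np.pi],q(YAW+np.pi-th),vel=vel)
E
python3 - <<'E'
from h import *
for th,v in ((.2,.15),(.4,.05),(.8,.15)):
    t=read_time();goto(th,v);t2=read_time()-t
    print(th,t2,th_now(th),avg(),read_joints().round(3))
E
```

```text
0.2 0.34999999999999964 0.19891221668956316 (array([-0.31,  0.41,  5.14]), array([0.158, 0.131, 0.069])) [-0.769  0.498  0.91   2.126 -0.568  0.778  1.791]
0.4 0.34999999999999964 0.39844492021201816 (array([-0.41,  0.61,  5.68]), array([0.086, 0.158, 0.053])) [-0.803  0.523  0.96   2.126 -0.61   0.794  1.631]
0.8 0.5500000000000007 0.7984016196425854 (array([-0.75,  0.17,  6.24]), array([-0.003,  0.307,  0.066])) [-0.865  0.58   1.055  2.128 -0.699  0.834  1.312]
```

```bash
python3 - <<'E'
from h import *
print(read_time())
for th in np.arange(1.2,3.21,.4):
    goto(th); print(th.round(2),th_now(th).round(3),avg(3),read_joints().round(2))
print(read_time())
E
```

```text
7.25
1.2 1.199 (array([-2.37, -0.5 ,  7.61]), array([-0.029,  0.481,  0.047])) [-0.92  0.64  1.14  2.13 -0.79  0.88  0.99]
1.6 1.599 (array([-2.59, -0.16,  7.84]), array([0.033, 0.683, 0.012])) [-0.94  0.69  1.2   2.13 -0.84  0.92  0.64]
2.0 1.999 (array([-3.04,  0.16,  8.56]), array([0.125, 0.804, 0.026])) [-0.96  0.72  1.22  2.13 -0.87  0.94  0.26]
2.4 2.399 (array([-3.45,  0.9 ,  8.82]), array([0.258, 0.857, 0.058])) [-0.96  0.73  1.23  2.13 -0.88  0.95 -0.12]
2.8 2.799 (array([-3.22,  1.5 ,  8.87]), array([0.383, 0.908, 0.023])) [-0.96  0.73  1.24  2.13 -0.89  0.95 -0.52]
3.2 3.198 (array([-3.39,  2.05,  8.85]), array([0.52 , 0.881, 0.023])) [-0.96  0.74  1.24  2.13 -0.89  0.96 -0.91]
10.85
```

```bash
python3 - <<'E'
from h import *
for th in (2.8,2.4,2.0,1.7,1.5): goto(th); 
print(th_now(th).round(3),avg(8),read_joints().round(2),read_width())
for th in (1.9,2.3,2.7,3.1,3.5,3.9,4.3,4.68): goto(th)
print(th_now(th).round(3),avg(8),read_joints().round(2),read_width())
for th in (4.3,3.9,3.5,3.2,3.05): goto(th)
print(th_now(th).round(3),avg(8),read_joints().round(2),read_width(), read_time())
E
```

```text
1.507 (array([-2.77, -0.41,  8.37]), array([ 0.019,  0.797, -0.044])) [-0.73  0.48  0.86  2.13 -0.53  0.76  0.45] 0.014948803361748269
4.686 (array([-2.82,  3.13,  6.04]), array([0.72 , 0.726, 0.052])) [-0.96  0.74  1.24  2.13 -0.9   0.96 -2.4 ] 0.01501960860589439
3.055 (array([-4.36,  2.55,  9.1 ]), array([ 0.744,  1.086, -0.07 ])) [-0.74  0.49  0.88  2.13 -0.55  0.77 -1.08] 0.015074158656763906 20.4667
```

```bash
python3 - <<'E'
from h import *
let_go(); print(read_width())
p=read_tcp_pos(); move_l([AX[0],AX[1],.16],vel=.15)
s=np.array(read_joints()); s[6]+=np.pi; movej(s)
print(read_time(),read_joints().round(3),th_now(0))
im=get_image('side');cv2.imwrite('pics/s2.png',cv2.resize(im[185:310,160:310],None,fx=5,fy=4.8,interpolation=cv2.INTER_CUBIC))
E
```

```text
0.08546366523815374
24.5167 [-0.864  0.373  1.003  2.081 -0.405  0.895  1.946] -0.09162647465162754
```

View pics/s2.png

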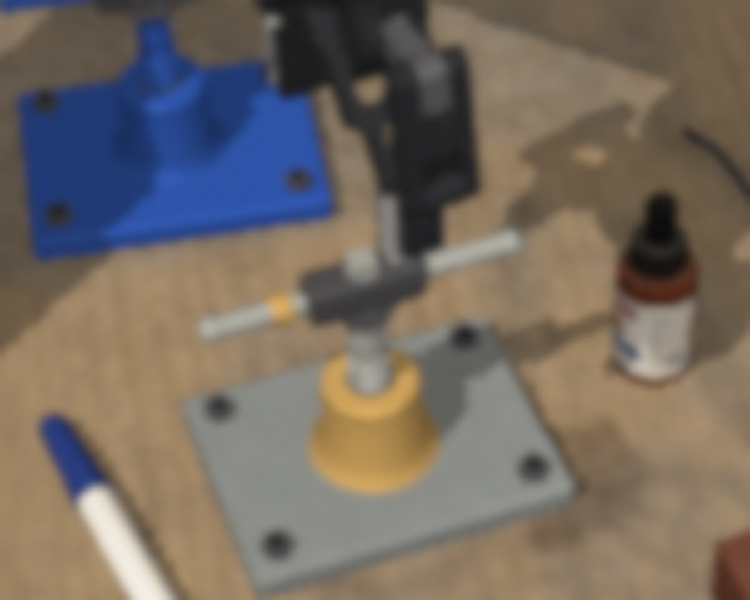

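The sleeve arm is now on the opposite side, so the tap has gone about half a turn, and the bottle and marker look untouched. I'll measure the wrench yaw before regripping.

```bash
python3 - <<'E'
from h import *
S=lambda x,y:(160+(x+.5)/5-.5,185+(y+.5)/4.8-.5)
a=onz('side',S(203,328),.1095);b=onz('side',S(517,240),.1095)
yw=np.arctan2(*(b-a)[1::-1]);print(a,b,(a+b)/2,np.linalg.norm(a-b),yw,'th',np.pi+YAW-yw)
E
```

```text
[ 0.40886704 -0.0121389   0.1095    ] [ 0.52930446 -0.02192776  0.1095    ] [ 0.46908575 -0.01703333  0.1095    ] 0.1208345665398809 -0.08109922213443639 th 3.1376918757242294
```

```bash
cat >> h.py <<'E'
def goto2(th,vel=.15,z0=.0936):
    return move_l([*AX,z0-.005*th/2/np.pi],q(YAW+2*np.pi-th),vel=vel)
E
python3 - <<'E'
from h import *
th=3.12
move_l([*AX,.15],q(YAW+2*np.pi-th))
move_l([*AX,.0936-.005*th/2/np.pi],q(YAW+2*np.pi-th),vel=.12,force_limit=12)
print(read_tcp_pos(),read_joints().round(2),avg(8)); close_gripper()
print(read_width(),avg(8),th_now(th),read_time())
for th in (3.5,3.9,4.3,4.7,5.1): goto2(th)
print(th_now(th),avg(12),read_joints().round(2),read_time())
E
```

```text
[ 0.47029606 -0.01806271  0.09163909] [-0.76  0.5   0.89  2.13 -0.56  0.77  2.  ] (array([ 0.32, -0.37,  0.17]), array([-0.002,  0.002,  0.002]))
0.014879307027546059 (array([-0.22,  0.92,  5.37]), array([ 0.239,  0.142, -0.015])) 3.120010391208566 26.3667
5.100336308822499 (array([-3.03, -0.12,  9.58]), array([0.094, 0.863, 0.044])) [-0.96  0.73  1.23  2.13 -0.88  0.94  0.32] 29.3
```

```bash
python3 - <<'E'
from h import *
th=5.1
while th<7.15:
    th+=.07; goto2(th); m=avg(8)[1][2]; print(round(th,2),th_now(th).round(3),m,end=' | ')
    if m>.115:
        m2=avg(15)[1][2]; print('confirm',m2)
        if m2>.105: break
print(th,m,read_time(),read_width(),read_joints().round(2))
E
```

```text
5.17 5.17 0.03 | 5.24 5.24 0.046 | 5.31 5.31 0.05 | 5.38 5.38 0.052 | 5.45 5.45 0.085 | 5.52 5.52 0.105 | 5.59 5.59 0.107 | 5.66 5.66 0.169 | confirm 0.161
5.660000000000002 0.169 32.6167 0.015131234327251194 [-0.96  0.74  1.24  2.13 -0.9   0.95 -0.23]
```

```bash
python3 - <<'E'
from h import *
for th in (5.70,5.74):
    goto2(th); f,m=avg(40); print(th,th_now(th),f,m,read_time())
E
```

```text
5.7 5.699664280897045 [-6.15  3.63 15.08] [0.757 1.465 0.189] 33.5333
5.74 5.739609488843482 [-6.67  4.1  16.16] [0.846 1.553 0.206] 34.45
```

```bash
python3 - <<'E'
from h import *
th=5.78
goto2(th); f,m=avg(40); print(th,th_now(th),f,m,read_time(),read_width())
E
```

```text
5.78 5.77949915365569 [-7.19  4.57 17.02] [0.947 1.632 0.236] 35.3667 0.014990649913296052
```

```bash
python3 - <<'E'
from h import *
for th in (5.68,5.6,5.53):
    goto2(th); f,m=avg(16); print(th,th_now(th),m,f)
    if m[2]<.04: break
let_go(); print(read_width()); move_l([*AX,.17],vel=.15); wait(.5)
print(read_time(),avg(6))
im=get_image('side');cv2.imwrite('pics/s3.png',im);cv2.imwrite('pics/s3c.png',cv2.resize(im[185:310,160:310],None,fx=5,fy=4.8,interpolation=cv2.INTER_CUBIC))
E
```

```text
5.68 5.6795697598678405 [0.887 1.426 0.137] [-6.11  4.23 14.24]
5.6 5.599643627847396 [0.755 1.289 0.094] [-5.48  3.83 12.84]
5.53 5.529821233693082 [0.614 1.168 0.036] [-4.57  2.76 11.31]
0.08542635967830552
38.7917 (array([-0.02,  0.02, -0.18]), array([-0.031, -0.002,  0.003]))
```

View pics/s3.png

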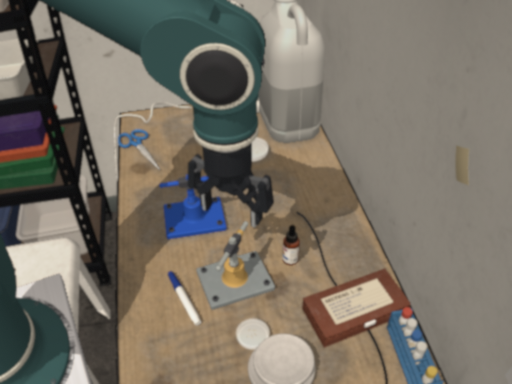

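View pics/s3c.png

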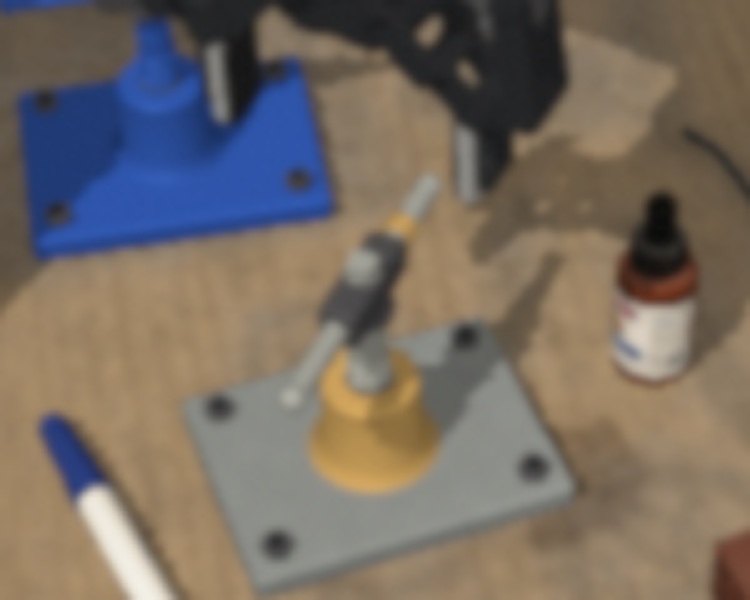

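```bash
python3 - <<'E'
from h import *
S=lambda x,y:(160+(x+.5)/5-.5,185+(y+.5)/4.8-.5)
a=onz('side',S(290,397),.1077);b=onz('side',S(430,182),.1077)
yw=np.arctan2(*(b-a)[1::-1]);print((a+b)/2,np.linalg.norm(a-b),yw,'th',2*np.pi+YAW-yw)
s0=cv2.imread('pics/side0.png');s3=cv2.imread('pics/s3.png')
for n,(x,y,w,h) in dict(bottle=(280,225,24,42),dish=(234,317,38,34),marker=(165,268,40,60)).items():
    best=cv2.matchTemplate(s3[y-10:y+h+10,x-10:x+w+10],s0[y:y+h,x:x+w],cv2.TM_CCOEFF_NORMED)
    print(n,np.subtract(cv2.minMaxLoc(best)[3],10),best.max())
E
```

```text
[ 0.46949251 -0.01635931  0.1077    ] 0.11831270085455595 0.7077698852570297 th 5.490415421922557
bottle [0 0] 0.8977768
dish [0 0] 0.9799759
marker [0 0] 0.85126156
```

```bash
python3 - <<'E'
from cell import *
print(read_time()); close_job()
E
```

```text
38.9417
the job is handed in; nothing more can be done
```

I ran the tap to the bottom of the brass boss, snugged it gently, let go and handed the job in at 38.9 s. No verdict is reported.

- **Strokes:** The wrench went forward to 3.20 rad, back to 1.51, forward to 4.69 and back to 3.06. I regripped it half a turn round, then went forward to the bottom in 0.07 rad steps.
- **Bottom and snug:** Forward drag read about 0.05 N m. The moment then rose from 0.05 to 0.236 N m by 5.78 rad, a twist of about 0.26 rad, which I held for 0.8 s.
- **Last checks:** After unwinding and letting go, the side picture puts the tap at about 5.49 rad. The moment and force on the tool were near zero, and bottle, dish and marker had not shifted by a pixel.
- **What disagreed:** The moment rose about 0.6 N m per rad at the bottom instead of 0.9. This is probably some give in the grip plus sensor noise. Torque puts the final twist at 0.26 rad and angle at about 0.29, both between 0.20 and 0.45.

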